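# Stroke the pill organiser's lids shut

## Robot

A 7-joint arm with a two-finger parallel gripper is mounted at the origin on the work surface. World frame = base frame: x ahead of the robot, y to its left, z up, the work surface at z = 0. Lengths are in m, angles in rad, forces in N, time in s.
With the tool pointing down it reaches from about 0.425 to 0.875 m from the base axis. Payload 4.7 kg.
Tool frame: the origin (TCP) lies between the finger pads; the fingertips stand 8 mm ahead of it and the grasp point (between the pads) lies 11 mm behind it; z points along the fingers, y is the line along which they close (so a half turn about z gives the same grasp; the last joint's range is limited). The gripper opens to 87 mm and grips with 3 to 60 N. Pads are 19 mm wide; open, the fingers measure 117 mm over their backs; the gripper's body (75 mm by 190 mm) begins 51 mm behind the grasp point.
Start: joints at [1.179, 0.321, -0.07, 1.45, 0.023, 1.371, -0.057], TCP at [0.257, -0.597, 0.231] pointing down, gripper open.
Joint ranges: [-2.86, 2.86], [-0.3, 2.09], [-1.38, 1.24], [0.06, 2.45], [-1.56, 4.7], [0.09, 2.05], [-2.69, 2.69]. Speed limits (rad/s): [2.57, 2.57, 3.14, 3.14, 3.14, 3.14, 3.14].

## Interface

Orientations are given as a 3x3 rotation matrix whose columns are the frame's x, y, z axes.
In Python, from cell import manip, vision gives the robot as it stands. The module is installed in compiled form; this text tells all that it offers.
- The arm moves only by the tool servo_tool, never from a script. Its argument "series" is a list of rows, each an object with "delta_pos": the shift along the world's x, y, z in m, a list of three; "delta_rot": the turn, a rotation vector about the world's x, y, z in rad, a list of three; "grip": the opening, from -1 (shut) to 1 (fully open). In form: [{"delta_pos": [x, y, z], "delta_rot": [ax, ay, az], "grip": grip}, ...]. A call has 1 to 10 rows; each row shifts and turns the commanded pose from where the row before left it; what a row does not reach is not made up. A row lasts 1/10 s, in which the tool goes at most 50 mm and 8.59 degrees, less where a joint would pass 70% of its speed; a pose out of reach is approached as far as the arm can. A call is refused whole if a number of a shift passes 0.05 or a number of a turn 0.15, either way. A call with a gripper value outside its range is refused whole. The fingers move at their own pace and stop on an object; the grip force is fixed at half the most. Time passes only in rows, so rows that do not move let the fingers close. It gives the time, the measured TCP pose, the force, the opening and the grip force at its end, in the units of the state.
- manip.sense(): the state, without advancing time (a new reading comes with each control period).
- vision.capture(name): name is "side" or "top"; returns a dict with "pixels" (400x640x3 uint8, red, green, blue), "mtx" (3x3 intrinsics, pixels), "D" ([k1, k2, p1, p2, k3] as OpenCV has them; the pictures are not rectified), "R" (3x3) and "t" (3): a world point X has camera coordinates R X + t. Camera axes: x right, y down, z forward; pixel columns grow to the right and rows downward; lengths in m; the calibration is good to about 2 mm. A picture is of the moment at which its call begins. There is no depth.
- manip.sign_off(): hands the job in; it is judged then, once.
The state is a dict: "time_s": time; "qpos": joint angles; "dq": joint speeds; "joint_torque": joint torques, N m; "ee_pos": TCP position; "tcp_rot": TCP orientation; "contact_force": force on the tool from outside, world axes, zero at the start; "moment": the same for the moment, N m; "opening": opening from 0.0 (shut) to 1.0 (fully open); "grip_force": force on a finger pad.
Only numpy, scipy, OpenCV 4.12 (cv2) and the standard library are available. Lean on these libraries where they do the work, as an engineer would, in place of code of your own. Each camera call takes 0.05 s, during which the arm holds its last target. There are 200 camera calls.

## Task

Run your fingertips lightly along the row of the weekly pill organiser, starting at its red end, so that the seven blue lids flip shut one after another in order and all lie closed. Do not pick up or tip the organiser or shove it out of its place, and leave the mug, spoon, bottle and jar alone.

Things in the scene. Friction and masses are not known exactly. Their poses are not given: they have to be found in the camera images.
- organiser: Loose 0.4 kg weekly pill organiser: white box 214 mm long (its x axis), 48 wide, 30 high, seven compartments in a row, red block 21 mm long on its -x end (x -128 to -107 mm). Origin: underside centre of the white box, z up. Seven blue flip lids, 23 x 44 x 3 mm, hinged on their red-end side 30 mm above the table at x = -105, -75 ... 75 mm. They start standing open, leaning towards the red end.
- red_end (a point): Centre of the red block's top, 30 mm above the table, on the row's centre line, 12.5 mm before the hinge of lid 1. The open lid 1 overhangs it by up to 10 mm back from its hinge.
- plain_end (a point): Point on the row's centre line at the far (not red) end of the box, 30 mm above the table, 30 mm from the hinge of lid 7, whose free edge comes to lie 24 mm from that hinge.
- lid1 (a joint): Angle of lid 1 (next to the red block), rad: 0 shut flat, 1.57 upright, 1.85 leaning back on its stop (starts there or near, free edge about 53 mm above the table). Under 1 N away from the red end tips it past upright; it then falls shut by its own weight, but a finger above props it up until past its free edge. Pushed towards the red end it only meets its stop.
- lid2 (a joint): Angle of lid 2, counted from the red block, rad: 0 shut flat, 1.85 leaning back on its stop. It behaves as lid 1 does.
- lid3 (a joint): Angle of lid 3, counted from the red block, rad: 0 shut flat, 1.85 leaning back on its stop. It behaves as lid 1 does.
- lid4 (a joint): Angle of lid 4, counted from the red block, rad: 0 shut flat, 1.85 leaning back on its stop. It behaves as lid 1 does.
- lid5 (a joint): Angle of lid 5, counted from the red block, rad: 0 shut flat, 1.85 leaning back on its stop. It behaves as lid 1 does.
- lid6 (a joint): Angle of lid 6, counted from the red block, rad: 0 shut flat, 1.85 leaning back on its stop. It behaves as lid 1 does.
- lid7 (a joint): Angle of lid 7, counted from the red block, rad: 0 shut flat, 1.85 leaning back on its stop. It behaves as lid 1 does.
- mug: White mug, 80 mm across, 92 mm tall, handle on its +y side; origin at the centre of its underside. To be left alone; it stands beside the organiser.
- pill_bottle: Small amber pill bottle with white cap, 40 mm across, 70 mm tall; origin at the centre of its underside. To be left alone.
- spoon: Steel spoon 150 mm long lying along its x axis, under 20 mm high; origin on the table under its middle. To be left alone.
- jam_jar: Amber jar with blue cap, 66 mm across, 85 mm tall; origin at the centre of its underside. To be left alone.

How it is judged:
By the outcome, as a careful person would: the job done as asked, in the order asked, and still so for the second after the job is handed in, with the robot touching nothing.
It also fails if it takes over 48 s, if anything falls off the work surface, if the arm or the gripper's body presses on something with over 40 N, if the wrist force passes 120 N, or if a joint passes its speed limit or range.

## Working session

There is one attempt and no reset: what is moved stays moved. The work goes in short steps, Python scripts to look and compute and a tool call to move; the robot and the scene stay as the last step left them, time stands still between calls to the robot, and variables do not carry over. Pictures are saved under pics/ and viewed, at most 10 in all, crops included, and the job is handed in when it is done.

Besides the shell and the picture viewer there is one more tool, called as name(argument=value, ...), one argument or row to a line, values as JSON. servo_tool: Moves the arm, as the interface text tells. Its arguments: {"type":"object","properties":{"series":{"type":"array","items":{"type":"object","properties":{"delta_pos":{"type":"array","items":{"type":"number"}},"delta_rot":{"type":"array","items":{"type":"number"}},"grip":{"type":"number"}}}}},"required":["series"]}

```bash
mkdir -p pics; cat > h.py <<'E'
import numpy as np,cv2
from cell import manip,vision
def cap(n,f):
    c=vision.capture(n); cv2.imwrite('pics/'+f,c['pixels'][:,:,::-1]); np.savez('pics/'+n+'.npz',**{k:np.array(v) for k,v in c.items()}); return c
def w(n,uv,z):
    c=np.load('pics/'+n+'.npz'); p=cv2.undistortPoints(np.array([[uv]],float),c['mtx'],c['D'])[0,0]
    d=c['R'].T@np.array([p[0],p[1],1]); o=-c['R'].T@c['t']; return o+d*(z-o[2])/d[2]
def px(n,X):
    c=np.load('pics/'+n+'.npz'); return cv2.projectPoints(np.array([X],float),cv2.Rodrigues(c['R'])[0],c['t'],c['mtx'],c['D'])[0].reshape(-1)
E
python3 - <<'E'
from h import *
cap('top','top1.png');cap('side','side1.png')
s=manip.sense();print(s['time_s'],s['ee_pos'],s['tcp_rot'],s['opening'],s['contact_force'])
E
```

```text
0.1 [ 0.25636172 -0.5967592   0.22957043] [[ 9.18773569e-01  3.94784208e-01 -7.46663701e-04]
 [ 3.94784909e-01 -9.18772200e-01  1.58732337e-03]
 [-5.93636512e-05 -1.75316232e-03 -9.99998461e-01]] 1.0055459659398909 [0.42410622 0.13334259 0.52113315]
```

View pics/top1.png

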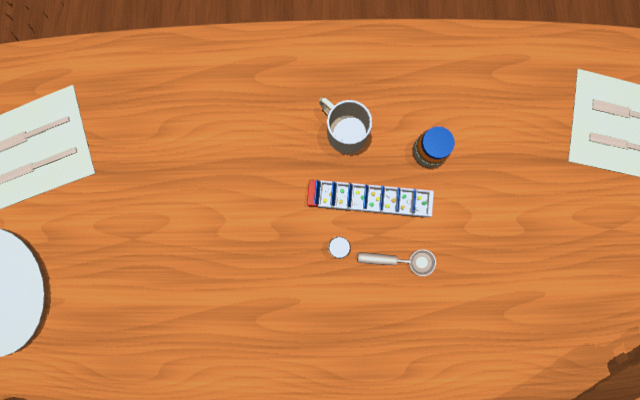

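View pics/side1.png

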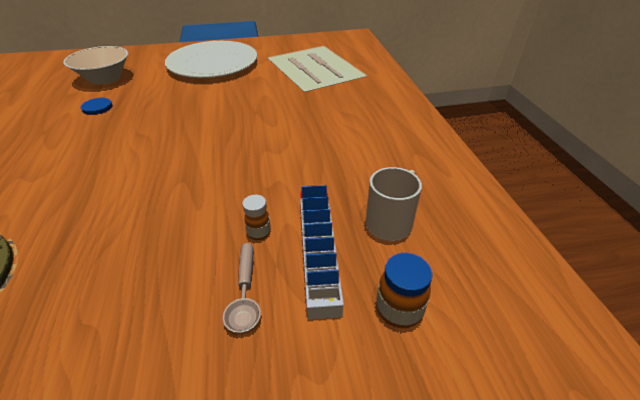

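The top view shows the organiser from the red end at about (313,193) to the plain end at about (433,204). The mug is at (349,127), the jar at (436,145), the bottle at (340,247) and the spoon at about (395,260).

```bash
python3 - <<'E'
from h import *
a=cv2.imread('pics/top1.png')[170:225,300:445]
cv2.imwrite('pics/c1.png',cv2.resize(a,None,fx=5.5,fy=5.5,interpolation=cv2.INTER_CUBIC))
for n,uv,z in [('red',(313,193),.03),('plain',(433,204),.03),('mug',(349,127),.05),('jar',(437,143),.085),('bottle',(340,247),.07),('spoon1',(358,258),.01),('spoon2',(436,262),.01)]: print(n,w('top',uv,z).round(4))
c=np.load('pics/top.npz');print(-c['R'].T@c['t'])
im=cv2.imread('pics/top1.png').astype(int);b,g,r=im[...,0],im[...,1],im[...,2]
m=((r>130)&(g<60)&(b<60)).astype(np.uint8);m[:170]=0;m[225:]=0;m[:,:300]=0;m[:,445:]=0
ys,xs=np.nonzero(m);print(len(xs),cv2.boxPoints(cv2.minAreaRect(np.c_[xs,ys].astype(np.float32))))
m=((abs(r-b)<40)&(r>130)).astype(np.uint8);m[:170]=0;m[225:]=0;m[:,:300]=0;m[:,445:]=0
ys,xs=np.nonzero(m);print(len(xs),cv2.boxPoints(cv2.minAreaRect(np.c_[xs,ys].astype(np.float32))))
E
```

```text
red [0.5894 0.0616 0.03  ]
plain [ 0.5643 -0.1633  0.03  ]
mug [ 0.7091 -0.0079  0.05  ]
jar [ 0.6687 -0.1622  0.085 ]
bottle [0.488  0.0142 0.07  ]
spoon1 [ 0.4658 -0.021   0.01  ]
spoon2 [ 0.4548 -0.1701  0.01  ]
[0.49719154 0.03430981 0.87965887]
9 [[302.40005 193.8    ]
 [308.00003 191.00002]
 [315.00003 205.00002]
 [309.40005 207.8    ]]
2077 [[313.1005  205.57852]
 [315.56613 178.86765]
 [433.40817 189.74536]
 [430.94254 216.45624]]
```

View pics/c1.png

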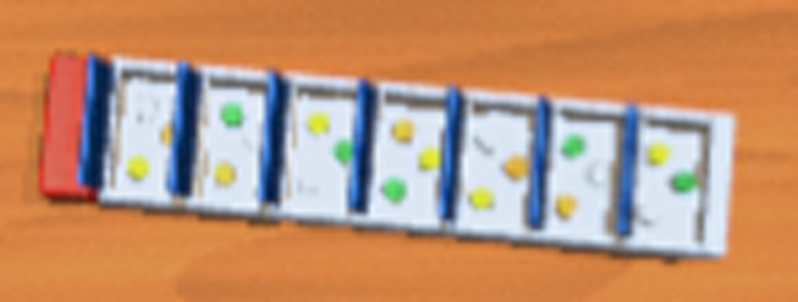

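The crop shows the row running straight. The red outer corners are at crop (52,53) and (42,195), and the plain-end corners at (737,117) and (725,255). All seven lids are standing open.

```bash
python3 - <<'E'
from h import *
P=[w('top',(300+(u+.5)/5.5-.5,170+(v+.5)/5.5-.5),.03) for u,v in [(52,53),(42,195),(737,117),(725,255)]]
a,b=(P[0]+P[1])/2,(P[2]+P[3])/2
L=np.linalg.norm(b-a);d=(b-a)/L;print('len',L,'wid',np.linalg.norm(P[0]-P[1]),np.linalg.norm(P[2]-P[3]),'d',d,np.degrees(np.arctan2(d[1],d[0])))
o=(a+b)/2+d*.0105;print('origin',o)  # box mid; red block adds 21 at -x
for s in(-.14,-.105,.107,.125):print(s,(o+d*s).round(4))
# side check of plain end corners + red end
for s,y in((.107,.024),(.107,-.024),(-.128,.024)):
    n=np.array([-d[1],d[0],0]);print(px('side',o*[1,1,0]+d*s+n*y+[0,0,.03]).round(1))
E
```

```text
len 0.23453401613572591 wid 0.048785280359699076 0.047552870722547755 d [-1.10083388e-01 -9.93922355e-01 -2.36686994e-16] -96.32012256481462
origin [ 0.57725273 -0.05626189  0.03      ]
-0.14 [0.5927 0.0829 0.03  ]
-0.105 [0.5888 0.0481 0.03  ]
0.107 [ 0.5655 -0.1626  0.03  ]
0.125 [ 0.5635 -0.1805  0.03  ]
[343.9 304.7]
[307.6 307.3]
[327.3 188.9]
```

servo_tool(
  series=[
    {"delta_pos":[0.021,0.0428,0],"delta_rot":[0,0,0.105],"grip":-1},
    {"delta_pos":[0.021,0.0428,0],"delta_rot":[0,0,0.105],"grip":-1},
    {"delta_pos":[0.021,0.0428,0],"delta_rot":[0,0,0.105],"grip":-1},
    {"delta_pos":[0.021,0.0428,0],"delta_rot":[0,0,0.105],"grip":-1},
    {"delta_pos":[0.021,0.0428,0],"delta_rot":[0,0,0.105],"grip":-1},
    {"delta_pos":[0.021,0.0428,0],"delta_rot":[0,0,0.105],"grip":-1},
    {"delta_pos":[0.021,0.0428,0],"delta_rot":[0,0,0.105],"grip":-1},
    {"delta_pos":[0.021,0.0428,0],"delta_rot":[0,0,0.105],"grip":-1},
    {"delta_pos":[0.021,0.0428,0],"delta_rot":[0,0,0.105],"grip":-1},
    {"delta_pos":[0.021,0.0428,0],"delta_rot":[0,0,0.105],"grip":-1},
  ],
)

```text
time_s: 1.1
ee_pos: [0.4668, -0.1674, 0.2304]
tcp_rot: [[0.111, 0.994, -0.0], [0.994, -0.111, -0.0], [-0.0, -0.0, -1.0]]
contact_force: [0.1, -0.4, -0.0]
opening: 0.17
grip_force: 0.0
```

servo_tool(
  series=[
    {"delta_pos":[0.021,0.0428,0],"delta_rot":[0,0,0],"grip":-1},
    {"delta_pos":[0.021,0.0428,0],"delta_rot":[0,0,0],"grip":-1},
    {"delta_pos":[0.021,0.0428,0],"delta_rot":[0,0,0],"grip":-1},
    {"delta_pos":[0.021,0.0428,0],"delta_rot":[0,0,0],"grip":-1},
    {"delta_pos":[0.021,0.0428,0],"delta_rot":[0,0,0],"grip":-1},
    {"delta_pos":[0.021,0.0428,0],"delta_rot":[0,0,0],"grip":-1},
    {"delta_pos":[0,0,0],"delta_rot":[0,0,0],"grip":-1},
    {"delta_pos":[0,0,0],"delta_rot":[0,0,0],"grip":-1},
  ],
)

```text
time_s: 1.9
ee_pos: [0.5922, 0.0891, 0.2297]
tcp_rot: [[0.111, 0.994, -0.002], [0.994, -0.111, 0.0], [0.0, -0.002, -1.0]]
contact_force: [0.2, -0.6, -1.1]
opening: 0.005
grip_force: 0.0
```

servo_tool(
  series=[
    {"delta_pos":[0.001,0,-0.04],"delta_rot":[0,0,0],"grip":-1},
    {"delta_pos":[0,0,-0.04],"delta_rot":[0,0,0],"grip":-1},
    {"delta_pos":[0,0,-0.04],"delta_rot":[0,0,0],"grip":-1},
    {"delta_pos":[0,0,-0.03],"delta_rot":[0,0,0],"grip":-1},
    {"delta_pos":[0,0,-0.02],"delta_rot":[0,0,0],"grip":-1},
    {"delta_pos":[0,0,-0.008],"delta_rot":[0,0,0],"grip":-1},
    {"delta_pos":[0,0,0],"delta_rot":[0,0,0],"grip":-1},
    {"delta_pos":[0,0,0],"delta_rot":[0,0,0],"grip":-1},
  ],
)

```text
time_s: 2.7
ee_pos: [0.5944, 0.0868, 0.0538]
tcp_rot: [[0.116, 0.993, 0.002], [0.993, -0.116, -0.0], [-0.0, 0.002, -1.0]]
contact_force: [-0.5, 1.3, -0.4]
opening: 0.004
grip_force: 0.0
```

```bash
python3 - <<'E'
from h import *
cap('side','s2.png')
cv2.imwrite('pics/s2c.png',cv2.resize(cv2.imread('pics/s2.png')[80:330,220:440],None,fx=2.4,fy=2.4,interpolation=cv2.INTER_CUBIC))
E
```

```text
(no output)
```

View pics/s2c.png

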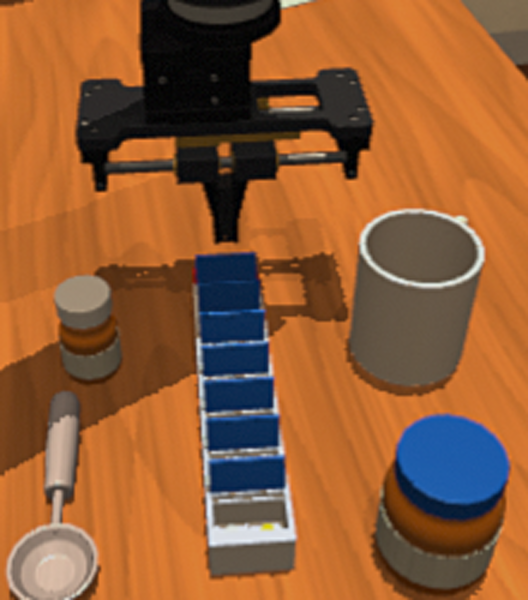

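The side view shows the closed fingertips at crop (228,240), in line with lid 1, whose centre is at (227,270). They are clear behind the red end. Next I'll sweep the row.

servo_tool(
  series=[
    {"delta_pos":[-0.001,-0.006,-0.001],"delta_rot":[0,0,0],"grip":-1},
    {"delta_pos":[-0.001,-0.006,-0.001],"delta_rot":[0,0,0],"grip":-1},
    {"delta_pos":[-0.0007,-0.006,0],"delta_rot":[0,0,0],"grip":-1},
    {"delta_pos":[-0.0007,-0.006,0],"delta_rot":[0,0,0],"grip":-1},
    {"delta_pos":[-0.0007,-0.006,0],"delta_rot":[0,0,0],"grip":-1},
    {"delta_pos":[-0.0007,-0.006,0],"delta_rot":[0,0,0],"grip":-1},
    {"delta_pos":[-0.0007,-0.006,0],"delta_rot":[0,0,0],"grip":-1},
    {"delta_pos":[-0.0007,-0.006,0],"delta_rot":[0,0,0],"grip":-1},
    {"delta_pos":[-0.0007,-0.006,0],"delta_rot":[0,0,0],"grip":-1},
    {"delta_pos":[-0.0007,-0.006,0],"delta_rot":[0,0,0],"grip":-1},
  ],
)

```text
time_s: 3.75
ee_pos: [0.5859, 0.0271, 0.0506]
tcp_rot: [[0.115, 0.993, 0.0], [0.993, -0.115, 0.0], [0.0, 0.0, -1.0]]
contact_force: [-0.6, 0.1, -0.1]
opening: 0.008
grip_force: 0.0
```

```bash
python3 - <<'E'
from h import *
cap('side','s3.png')
cv2.imwrite('pics/s3c.png',cv2.resize(cv2.imread('pics/s3.png')[80:330,220:440],None,fx=2.4,fy=2.4,interpolation=cv2.INTER_CUBIC))
E
```

```text
(no output)
```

View pics/s3c.png

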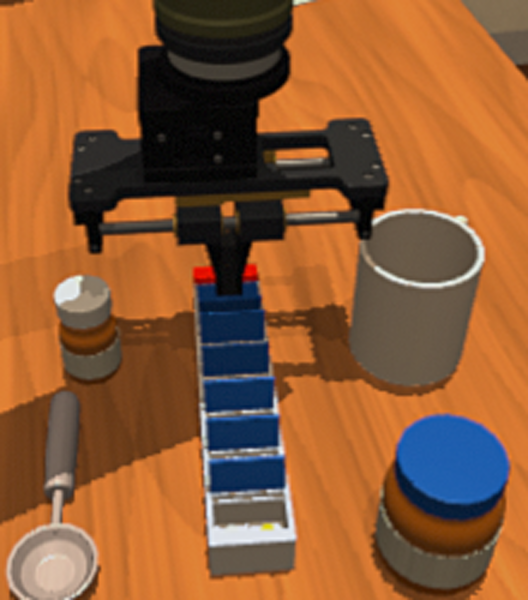

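Lid 1 is down with the finger past it, the row has not moved, and the force is about zero. I'll continue the sweep.

servo_tool(
  series=[
    {"delta_pos":[-0.0007,-0.006,0],"delta_rot":[0,0,0],"grip":-1},
    {"delta_pos":[-0.0007,-0.006,0],"delta_rot":[0,0,0],"grip":-1},
    {"delta_pos":[-0.0007,-0.006,0],"delta_rot":[0,0,0],"grip":-1},
    {"delta_pos":[-0.0007,-0.006,0],"delta_rot":[0,0,0],"grip":-1},
    {"delta_pos":[-0.0007,-0.006,0],"delta_rot":[0,0,0],"grip":-1},
    {"delta_pos":[-0.0007,-0.006,0],"delta_rot":[0,0,0],"grip":-1},
    {"delta_pos":[-0.0007,-0.006,0],"delta_rot":[0,0,0],"grip":-1},
    {"delta_pos":[-0.0007,-0.006,0],"delta_rot":[0,0,0],"grip":-1},
    {"delta_pos":[-0.0007,-0.006,0],"delta_rot":[0,0,0],"grip":-1},
    {"delta_pos":[-0.0007,-0.006,0],"delta_rot":[0,0,0],"grip":-1},
  ],
)

```text
time_s: 4.8
ee_pos: [0.5789, -0.0329, 0.0506]
tcp_rot: [[0.115, 0.993, 0.0], [0.993, -0.115, -0.0], [0.0, 0.0, -1.0]]
contact_force: [-0.6, 0.2, 0.1]
opening: 0.004
grip_force: 0.0
```

```bash
python3 - <<'E'
from h import *
cap('side','s4.png')
cv2.imwrite('pics/s4c.png',cv2.resize(cv2.imread('pics/s4.png')[80:330,220:440],None,fx=2.4,fy=2.4,interpolation=cv2.INTER_CUBIC))
E
```

```text
(no output)
```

View pics/s4c.png

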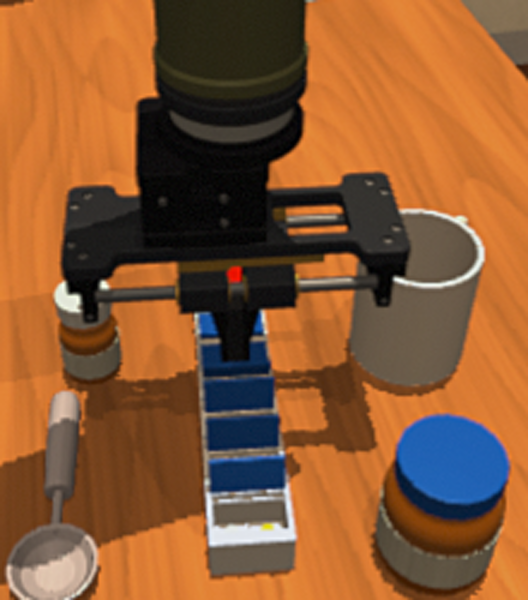

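The finger is now over lid 3 at (235,358), lid 2 is flat behind it, and lids 4–7 are still open. I'll continue to past the plain end.

servo_tool(
  series=[
    {"delta_pos":[-0.0006,-0.006,0],"delta_rot":[0,0,0],"grip":-1},
    {"delta_pos":[-0.0006,-0.006,0],"delta_rot":[0,0,0],"grip":-1},
    {"delta_pos":[-0.0006,-0.006,0],"delta_rot":[0,0,0],"grip":-1},
    {"delta_pos":[-0.0006,-0.006,0],"delta_rot":[0,0,0],"grip":-1},
    {"delta_pos":[-0.0006,-0.006,0],"delta_rot":[0,0,0],"grip":-1},
    {"delta_pos":[-0.0006,-0.006,0],"delta_rot":[0,0,0],"grip":-1},
    {"delta_pos":[-0.0006,-0.006,0],"delta_rot":[0,0,0],"grip":-1},
    {"delta_pos":[-0.0006,-0.006,0],"delta_rot":[0,0,0],"grip":-1},
    {"delta_pos":[-0.0006,-0.006,0],"delta_rot":[0,0,0],"grip":-1},
    {"delta_pos":[-0.0006,-0.006,0],"delta_rot":[0,0,0],"grip":-1},
  ],
)

```text
time_s: 5.85
ee_pos: [0.5729, -0.0929, 0.0506]
tcp_rot: [[0.115, 0.993, 0.0], [0.993, -0.115, -0.0], [-0.0, 0.0, -1.0]]
contact_force: [0.8, -0.3, 0.8]
opening: 0.004
grip_force: 0.0
```

servo_tool(
  series=[
    {"delta_pos":[-0.0006,-0.006,0],"delta_rot":[0,0,0],"grip":-1},
    {"delta_pos":[-0.0006,-0.006,0],"delta_rot":[0,0,0],"grip":-1},
    {"delta_pos":[-0.0006,-0.006,0],"delta_rot":[0,0,0],"grip":-1},
    {"delta_pos":[-0.0006,-0.006,0],"delta_rot":[0,0,0],"grip":-1},
    {"delta_pos":[-0.0006,-0.006,0],"delta_rot":[0,0,0],"grip":-1},
    {"delta_pos":[-0.0006,-0.006,0],"delta_rot":[0,0,0],"grip":-1},
    {"delta_pos":[-0.0006,-0.006,0],"delta_rot":[0,0,0],"grip":-1},
    {"delta_pos":[-0.0006,-0.006,0],"delta_rot":[0,0,0],"grip":-1},
    {"delta_pos":[-0.0006,-0.006,0],"delta_rot":[0,0,0],"grip":-1},
    {"delta_pos":[-0.0006,-0.006,0],"delta_rot":[0,0,0],"grip":-1},
  ],
)

```text
time_s: 6.85
ee_pos: [0.5669, -0.153, 0.0506]
tcp_rot: [[0.115, 0.993, 0.0], [0.993, -0.115, -0.0], [-0.0, 0.0, -1.0]]
contact_force: [0.5, 0.2, -0.5]
opening: 0.003
grip_force: 0.0
```

servo_tool(
  series=[
    {"delta_pos":[-0.0006,-0.006,0],"delta_rot":[0,0,0],"grip":-1},
    {"delta_pos":[-0.0006,-0.006,0],"delta_rot":[0,0,0],"grip":-1},
    {"delta_pos":[-0.0006,-0.006,0],"delta_rot":[0,0,0],"grip":-1},
    {"delta_pos":[-0.0006,-0.006,0],"delta_rot":[0,0,0],"grip":-1},
    {"delta_pos":[-0.0006,-0.006,0],"delta_rot":[0,0,0],"grip":-1},
    {"delta_pos":[-0.0006,-0.006,0],"delta_rot":[0,0,0],"grip":-1},
    {"delta_pos":[0,0,0],"delta_rot":[0,0,0],"grip":-1},
    {"delta_pos":[0,0,0],"delta_rot":[0,0,0],"grip":-1},
  ],
)

```text
time_s: 7.65
ee_pos: [0.5633, -0.1885, 0.0506]
tcp_rot: [[0.115, 0.993, 0.0], [0.993, -0.115, 0.0], [0.0, 0.0, -1.0]]
contact_force: [0.6, 1.0, -0.4]
opening: 0.005
grip_force: 0.0
```

servo_tool(
  series=[
    {"delta_pos":[0,-0.003,0.02],"delta_rot":[0,0,0],"grip":-1},
    {"delta_pos":[0,-0.003,0.03],"delta_rot":[0,0,0],"grip":-1},
    {"delta_pos":[0,0,0.04],"delta_rot":[0,0,0],"grip":-1},
    {"delta_pos":[0,0,0.04],"delta_rot":[0,0,0],"grip":-1},
    {"delta_pos":[0,-0.04,0.03],"delta_rot":[0,0,0],"grip":-1},
    {"delta_pos":[0,-0.04,0.02],"delta_rot":[0,0,0],"grip":-1},
    {"delta_pos":[0,-0.04,0],"delta_rot":[0,0,0],"grip":-1},
    {"delta_pos":[0,-0.04,0],"delta_rot":[0,0,0],"grip":-1},
    {"delta_pos":[0,-0.04,0],"delta_rot":[0,0,0],"grip":-1},
    {"delta_pos":[0,0,0],"delta_rot":[0,0,0],"grip":-1},
  ],
)

```text
time_s: 8.65
ee_pos: [0.5605, -0.4021, 0.2292]
tcp_rot: [[0.124, 0.992, -0.002], [0.992, -0.124, -0.003], [-0.003, -0.002, -1.0]]
contact_force: [-1.2, -0.4, -0.2]
opening: 0.008
grip_force: 0.0
```

```bash
python3 - <<'E'
from h import *
cap('top','t5.png');cap('side','s5.png')
a=cv2.resize(cv2.imread('pics/t5.png')[90:280,290:450],None,fx=2.5,fy=2.5,interpolation=cv2.INTER_CUBIC)
b=cv2.resize(cv2.imread('pics/s5.png')[140:330,260:420],None,fx=2.5,fy=2.5,interpolation=cv2.INTER_CUBIC)
cv2.imwrite('pics/c5.png',np.hstack([a,b]))
E
```

```text
(no output)
```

View pics/c5.png

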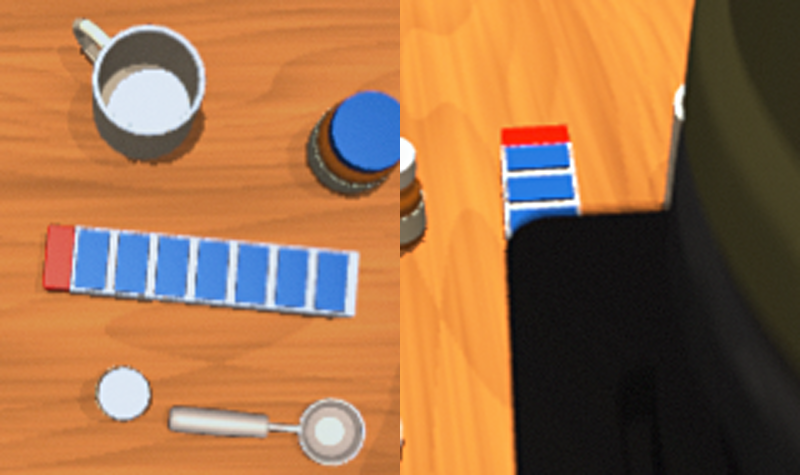

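The top view shows all seven lids lying flat and evenly spaced, from crop (92,258) to (332,281). The box is where it was, with the red end still at about (60,258), and the other items have not moved.

```bash
python3 -c "
from cell import manip
print(manip.sign_off())"
```

```text
the job is handed in; nothing more can be done
None
```

All seven lids were closed in order from the red end in one light sweep; the organiser, mug, spoon, bottle and jar did not visibly move, and the job was handed in at about 9 s of the 48 s allowed.

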